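# Pack the terrain tile and torque down its travel case

## Robot

A 7-joint arm with a two-finger parallel gripper is mounted at the origin on the work surface. World frame = base frame: x ahead of the robot, y to its left, z up, the work surface at z = 0. Lengths are in m, angles in rad, forces in N, time in s.
With the tool pointing down it reaches from about 0.4 to 0.85 m from the base axis. Payload 10.4 kg.
Tool frame: the origin (TCP) lies on the centre line of the jaws, within the pads' length; the fingertips stand 17 mm ahead of it and the grasp point (between the pads) lies 2 mm behind it; z points along the fingers, y is the line along which they close (so a half turn about z gives the same grasp; the last joint's range is limited). The gripper opens to 85 mm and grips with 20 to 120 N. Pads are 22 mm wide; open, the fingers measure 114 mm over their backs; the gripper's body (76 mm by 85 mm) begins 54 mm behind the grasp point. The pads swing forward as they close: fully open they stand 13 mm farther back than shut.
Start: joints at [-1.326, 0.332, -0.065, 1.46, 0.022, 1.35, -0.088], TCP at [0.165, 0.603, 0.248] pointing down, gripper open.
Joint ranges: [-2.6, 2.6], [-0.5, 2.12], [-1.47, 1.34], [0.16, 2.42], [-1.27, 4.41], [0.06, 2.06], [-2.6, 2.6]. Speed limits (rad/s): [2.22, 2.22, 2.79, 2.79, 3.14, 3.14, 3.14].

## Interface

Orientations are given as a unit quaternion [x, y, z, w].
In Python, from workcell import sensors, imaging, order, spotter gives the robot as it stands. The module is installed in compiled form; this text tells all that it offers.
- The arm moves only by the shell command python3 -m inch 'ROWS' [FORCE]. ROWS is JSON, a list that holds one entry, the list of rows, each a list of 7 numbers: the shift along the tool's x, y, z in m, then the turn, a rotation vector about the tool's x, y, z in rad, then the closure, from -1 (fully open) to 1 (shut). In form: [[[x, y, z, ax, ay, az, hand], ...]]. A call has 1 to 10 rows; each row is the pose to reach, as a shift and turn from the pose commanded when the call began, along the tool's axes at that moment; what a row does not reach only later rows make up. A row lasts 1/10 s, in which the tool goes at most 50 mm and 8.59 degrees, less where a joint would pass 70% of its speed; a pose out of reach is approached as far as the arm can. A call with a gripper value outside its range is refused whole. The fingers move at their own pace and stop on an object; FORCE is the grip in N (left out, the last holds). Time passes only in rows, so rows that repeat a pose let the fingers close. It gives the time, the measured TCP pose, the force, the opening and the grip force at its end, in the units of the state.
- sensors.get_obs(): the state, without advancing time (a new reading comes with each control period).
- imaging.camera(name): name is "scene" or "top"; returns the picture (384x512x3 uint8, blue, green, red); there is no depth.
- imaging.calibration(name): a dict with "mtx" (3x3 intrinsics, pixels), "R" (3x3) and "t" (3): a world point X has camera coordinates R X + t. Camera axes: x right, y down, z forward; pixel columns grow to the right and rows downward; lengths in m; the calibration is good to about 2 mm. A picture is of the moment at which its call begins. calibration takes no time and is no camera call.
- order.hand_in(): hands the job in; it is judged then, once.
Trained networks look in the newest picture that a camera, given by its name, has taken for a name from the list of things; names that differ only in an ending like _2 or _b are one class to them, and where a whole thing is asked for, a point or a joint stands for the part that bears it (a point fixed in the world has none). Each returns a list of dicts, best first, with "conf" (0 to 1); they miss things now and then, are a little off and sometimes report something else, mostly with a low value. They report only what shows in the picture. A call takes as long as a camera call. They do not tell look-alikes from the thing itself.
- spotter.look_for(label, camera): "pixel" ([column, row] in pixels, amid what is visible of it).
The state is a dict: "clock": time; "joint_pos": joint angles; "joint_velocities": joint speeds; "tau": joint torques, N m; "position": TCP position; "ee_rot": TCP orientation; "ft_force": force on the tool from outside, world axes, zero at the start; "torque": the same for the moment, N m; "grip_width": opening from 0.0 (shut) to 1.0 (fully open); "grasp_force": force on a finger pad.
Only numpy, scipy, OpenCV 4.12 (cv2) and the standard library are available. Lean on these libraries where they do the work, as an engineer would, in place of code of your own. Each camera call takes 0.05 s, during which the arm holds its last target. There are 200 camera calls.

## Task

Pack the terrain tile for travel: push it fully home into its case, tip the lid past upright so that it drops shut over it, and swing the clamp arm across the lid as far as it goes. Then tighten the clamp bolt clockwise with the click wrench that sits on it until the bolt is tight and the handle's breakaway joint trips (clearly bends). Leave the bottles, jars and other things around the case where they are.

Things in the scene. Friction and masses are not known exactly. Their poses are not given: they have to be found in the camera images.
- case: Plywood travel case fixed to the bench; its x, y axes are called case x, y below. Origin: on the bench under the middle of its tray, 170 (x) by 162 (y). Floor 8 thick; 6 thick walls, 50 high, on three sides: +y (inner face y = 69), +x and -x (inner faces x = +-79). The -y side (y = -81) is open for the tile. The lid is hinged along the +y wall.
- tile_center (a point): Centre, half-way up, of the loose terrain tile (model river): slab 150 (case x) by 130 (case y) by 14, relief up to 15 more on top, 0.2 to 0.45 kg. It lies on the case floor (centre 15 above the bench) with 4 play to each side wall, starts sticking out of the open -y side and slides in case +y. Home against the +y wall its centre is at case x about 0, y = +4.
- lid (a joint): Lid angle in rad: 0 shut, 1.57 upright, 2.0 leaning back on its stop (start). Plate 170 by 156 by 8, lip 28 deep under its free edge; shut, its top is 58 above the bench. Below about 1.6 its own weight (0.25 kg, damped hinge) swings it shut, above it falls back. Push it from behind (towards case -y) near its free edge, about 1 N. A tile that sticks out stops it from shutting.
- lid_hinge (a point): Middle of the lid's hinge line, which runs along case x at case y = 78, 50 above the bench.
- lid_edge (a point): Middle of the lid's free edge, 156 from the hinge line (moves with the lid; about 190 above the bench while open; on its way over, lid and lip reach 217 above the bench).
- clamp (a joint): Swing clamp arm on the post, angle in rad, growing anticlockwise seen from above: 0 = it points along case +y, beside the case; 1.571 = its stop, it points along case -x across the shut lid. Starts at -0.25 to 0.3; stays where it is left (0.08 N m turns it).
- clamp_pin (a point): Middle of the upright steel pin (diameter 12, 73 to 100 above the bench) at the end of the clamp arm, 65 from the post axis. The arm is a flat bar 20 wide, 61 to 73 above the bench, 3 above the shut lid. Push the pin or arm sideways to swing it.
- wrench (a joint): Angle of bolt and wrench head in rad, growing clockwise seen from above (tightening): 0 = the wrench points along case -y; starts between 0 and 0.3. Turns against about 0.35 N m up to 0.8, where the bolt is tight and stops. Does not spring back.
- handle (a joint): Breakaway (click) joint between wrench head and handle, 55 from the bolt axis, in rad: 0 = handle straight, growing clockwise seen from above; 0.4 = its stop. Stiff (0.7 N m, about 8 N at the middle of the grip), so it stays straight until the bolt is tight, then gives way and stays bent. Tripped is more than 0.25.
- bolt_axis (a point): On the vertical axis of post, clamp arm and bolt, at case x = 115, y = -55 (outside the +x wall), at mid-height of the wrench head, 89 above the bench. Post diameter 32; wrench head diameter 40, 80 to 98 above the bench; bolt end up to 106.
- handle_grip (a point): Middle of the wrench's black rubber grip, 140 from the bolt axis when straight, 89 above the bench (grip 85 long, diameter 23). The space below the handle down to the bench or to the lid is free, but for low bystanders up to 42 high near its end.
- glue_mid (a point): Bystander: white glue bottle, upright, diameter 60, height 150, centre half-way up.
- jar_a_mid (a point): Bystander: small glass paint jar, diameter 38, height 42, centre half-way up.
- jar_b_mid (a point): Bystander: a second small glass paint jar, diameter 38, height 42, centre half-way up.
- tape_mid (a point): Bystander: roll of masking tape lying flat, diameter 90, height 25, centre half-way up.
- rock_mid (a point): Bystander: grey plaster rock, about 72 across, height 42, centre half-way up.
- brush_cup_mid (a point): Bystander: white ceramic cup, rim diameter 68, height 90, centre half-way up.
Not all that is in view belongs to the job. There is more than one size of the part that bears tile_center; the job needs the smaller.

How it is judged:
By the outcome, as a careful person would: the job done as asked, in the order asked, and still so for the second after the job is handed in, with the robot touching nothing.
It also fails if it takes over 72 s, if anything falls off the work surface, if the arm or the gripper's body presses on something with over 40 N, if the wrist force passes 120 N, or if a joint passes its speed limit or range.

## Working session

There is one attempt and no reset: what is moved stays moved. The work goes in short steps, Python scripts to look and compute and a shell command to move; the robot and the scene stay as the last step left them, time stands still between calls to the robot, and variables do not carry over. Pictures are saved under pics/ and viewed, at most 12 in all, crops included, and the job is handed in when it is done.

```bash
mkdir -p pics; cat > h.py <<'E'
import numpy as np, cv2
from workcell import sensors, imaging, order, spotter
from scipy.spatial.transform import Rotation as Ro
def ray(cam,px,z):
    c=imaging.calibration(cam);K,R,t=map(np.array,(c["mtx"],c["R"],c["t"]))
    d=R.T@np.linalg.inv(K)@np.array([px[0],px[1],1.]);o=-R.T@t.ravel()
    return o+d*(z-o[2])/d[2]
def proj(cam,X):
    c=imaging.calibration(cam);K,R,t=map(np.array,(c["mtx"],c["R"],c["t"]))
    p=K@(R@np.asarray(X,float)+t.ravel());return p[:2]/p[2]
def tool(w):  # world target -> shift along tool axes from the measured pose
    s=sensors.get_obs();return Ro.from_quat(s["ee_rot"]).inv().apply(np.asarray(w)-s["position"])
E
python3 - <<'E'
from h import *
np.set_printoptions(precision=3,suppress=True)
ims=[imaging.camera(c) for c in("top","scene")]
for n,i in zip(("top","scene"),ims): cv2.imwrite(f"pics/{n}0.png",cv2.resize(i,(800,600)))
Z=dict(tile_center=.015,lid=.1,lid_edge=.19,clamp=.067,clamp_pin=.1,wrench=.089,handle_grip=.089,bolt_axis=.106,glue_mid=.075,jar_a_mid=.021,tape_mid=.012,rock_mid=.021,brush_cup_mid=.045,lid_hinge=.05,case=.03)
for n,z in Z.items():
  for c in("top","scene"):
    print(n,c,[(np.round(d["pixel"]),round(d["conf"],2),ray(c,d["pixel"],z)[:2]) for d in spotter.look_for(n,c)[:4]])
s=sensors.get_obs();print(s["position"],s["ee_rot"],s["clock"])
E
```

```text
tile_center top [(array([214., 262.]), 0.88, array([0.271, 0.219])), (array([290., 182.]), 0.76, array([ 0.527, -0.048])), (array([363., 217.]), 0.59, array([ 0.392, -0.284]))]
tile_center scene [(array([202., 218.]), 0.73, array([ 0.51 , -0.047])), (array([276., 147.]), 0.57, array([0.281, 0.224]))]
lid top [(array([245., 172.]), 0.98, array([0.548, 0.103]))]
lid scene [(array([217., 242.]), 0.73, array([ 0.656, -0.029])), (array([264., 187.]), 0.65, array([0.517, 0.119]))]
lid_edge top [(array([241., 175.]), 0.61, array([0.515, 0.114])), (array([368., 178.]), 0.45, array([ 0.487, -0.27 ]))]
lid_edge scene [(array([265., 190.]), 0.97, array([0.606, 0.096]))]
clamp top []
clamp scene [(array([217., 244.]), 0.72, array([ 0.639, -0.027]))]
clamp_pin top []
clamp_pin scene [(array([219., 244.]), 0.87, array([ 0.662, -0.025]))]
wrench top [(array([316., 142.]), 0.93, array([ 0.639, -0.137]))]
wrench scene [(array([164., 248.]), 0.76, array([ 0.636, -0.148]))]
handle_grip top [(array([331., 145.]), 0.81, array([ 0.628, -0.185])), (array([288., 185.]), 0.54, array([ 0.499, -0.033])), (arra
[... 882 characters left out ...]
718, 0.112]))]
rock_mid scene [(array([281., 276.]), 0.84, array([0.73 , 0.106])), (array([366., 229.]), 0.19, array([0.651, 0.359]))]
brush_cup_mid top [(array([190., 192.]), 0.61, array([0.5 , 0.29]))]
brush_cup_mid scene [(array([316., 183.]), 0.63, array([0.487, 0.278]))]
lid_hinge top [(array([260., 163.]), 0.57, array([0.588, 0.051]))]
lid_hinge scene [(array([241., 223.]), 0.66, array([0.578, 0.043])), (array([101., 225.]), 0.52, array([ 0.502, -0.299]))]
case top [(array([260., 160.]), 0.66, array([0.604, 0.05 ]))]
case scene [(array([239., 225.]), 0.63, array([0.567, 0.041])), (array([146., 251.]), 0.62, array([ 0.592, -0.197]))]
[0.165 0.603 0.248] [ 0.134  0.991  0.    -0.   ] 1.6
```

View pics/top0.png

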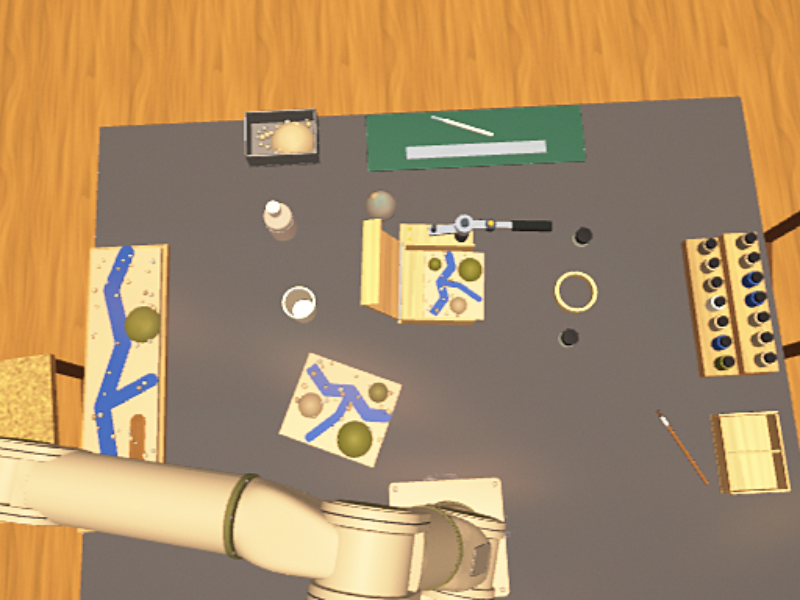

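View pics/scene0.png

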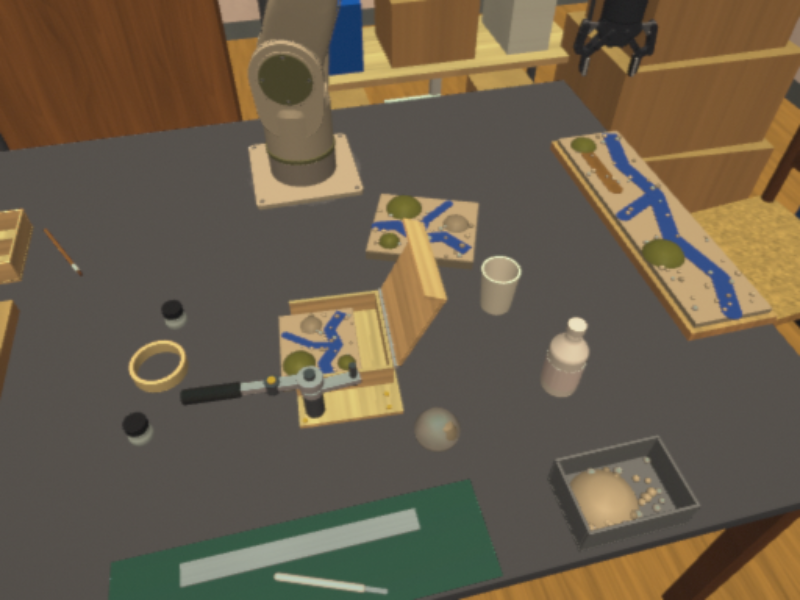

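Candidates for the tile, in 800x600 top pixels: the tile in the case at (455,285), the larger loose river tile at (340,410), and the long terrain board at (125,350). The smallest is the one already lying in the case's open side, so I choose that and check it in a close crop.

```bash
cat >> h.py <<'E'
def c2w(P,pose):
    x,y,a=pose;P=np.asarray(P,float)/1000
    return np.array([x+np.cos(a)*P[0]-np.sin(a)*P[1],y+np.sin(a)*P[0]+np.cos(a)*P[1],P[2]])
def overlay(im,cam,pose,segs,box,k,name,col=(0,0,255)):
    x0,y0,x1,y1=box;o=cv2.resize(im[y0:y1,x0:x1],None,fx=k,fy=k,interpolation=cv2.INTER_CUBIC)
    for A,B in segs:
        q=[tuple(int(v) for v in (proj(cam,c2w(P,pose))-[x0,y0]+.5)*k) for P in(A,B)]
        cv2.line(o,*q,col,1)
    cv2.imwrite(name,o);return o
def case_segs():
    w=[(-85,-81,50),(-85,75,50),(85,75,50),(85,-81,50)];return list(zip(w[:-1],w[1:]))+[((-85,-81,0),(85,-81,0)),((-85,-81,0),(-85,-81,50)),((115,-55,106),(115,-55,0)),((115,-55,89),(115,-195,89)),((-79,-69,50),(-79,69,50))]
E
python3 - <<'E'
from h import *
np.set_printoptions(precision=3,suppress=True)
b=ray("top",np.array([464,222])/1.5625-.2,.106); b2=ray("scene",np.array([310,375])/1.5625-.2,.106)
print(b,b2)
# estimate yaw from far case corners on the top image
print(ray("top",np.array([485,321])/1.5625,.0),ray("top",np.array([400,322])/1.5625,.05))
a=0.0
B=(b+b2)/2
pose=(B[0]-.115*np.cos(a)-.055*np.sin(a),B[1]-.115*np.sin(a)+.055*np.cos(a),a)
print(pose)
o1=overlay(imaging.camera("top"),"top",pose,case_segs(),(225,130,365,215),5,"pics/a.png")
o2=overlay(imaging.camera("scene"),"scene",pose,case_segs(),(110,175,290,275),4,"pics/b.png")
w=720;o=np.zeros((590,720,3),np.uint8)
o1=cv2.resize(o1,None,fx=.7,fy=.7)[:297];o2=cv2.resize(o2,None,fx=.72,fy=.72)[:290]
o[:o1.shape[0],:o1.shape[1]]=o1;o[298:298+o2.shape[0],:o2.shape[1]]=o2
cv2.imwrite("pics/crop1.png",o)
E
```

```text
[ 0.639 -0.071  0.106] [ 0.645 -0.068  0.106]
[ 0.444 -0.114  0.   ] [0.442 0.072 0.05 ]
(np.float64(0.5265966042126103), np.float64(-0.01492020214642361), 0.0)
```

View pics/crop1.png

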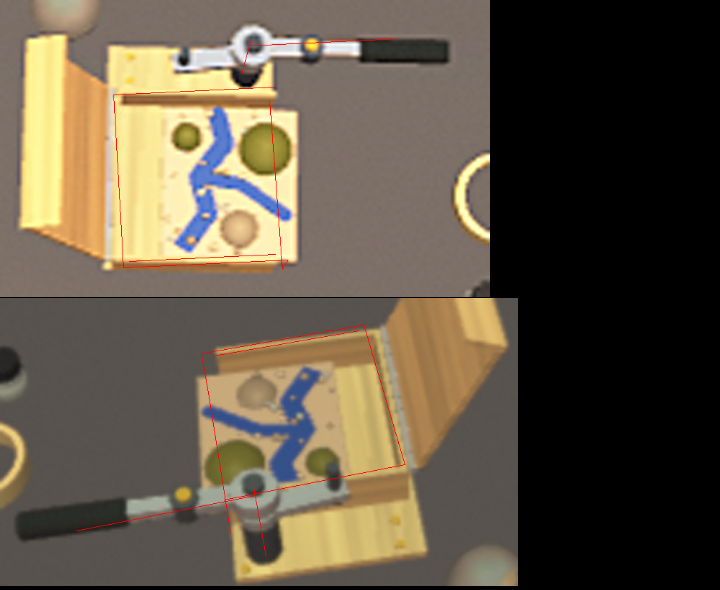

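The chosen tile (scene crop (265,420)) is the small one, in the case and sticking out of the open side. The drawn frame is turned by a few degrees. I'll fit the pose from the corners seen, plus wrench, clamp and tile.

```bash
python3 - <<'E'
from h import *
from scipy.optimize import least_squares
np.set_printoptions(precision=4,suppress=True)
T=lambda x,y:(np.array([x,y])/3.5+[225,130]-.4)
S=lambda x,y:(np.array([x,y-298])/2.88+[110,175]-.4)
C=[("top",T(254,41),(115,-55,106)),("scene",S(255,484),(115,-55,106)),("scene",S(384,328),(-85,75,50)),("scene",S(216,347),(-85,-81,50)),("scene",S(411,473),(85,75,50)),("top",T(275,89),(85,-81,50)),("top",T(276,268),(-85,-81,50)),("top",T(110,265),(-85,78,50))]
f=lambda p:np.concatenate([proj(c,c2w(P,p))-q for c,q,P in C])
r=least_squares(f,[.527,-.015,-.08],loss="soft_l1");p=r.x;print(p,f(p).reshape(-1,2))
np.save("pose.npy",p)
def inv(X): 
    d=np.array(X[:2])-p[:2];c,s=np.cos(p[2]),np.sin(p[2]);return np.array([c*d[0]+s*d[1],-s*d[0]+c*d[1]])*1000
print("bolt",c2w((115,-55,89),p))
print("pin",inv(ray("top",T(183,57),.1)),inv(ray("scene",S(334,463),.1)))
print("grip end",inv(ray("top",T(448,51),.089)),inv(ray("scene",S(20,524),.089)))
print("tile corners z=22",inv(ray("top",T(297,112),.022)),inv(ray("top",T(297,262),.022)),inv(ray("scene",S(197,377),.022)))
for n,px in dict(jar1=(333/1,0),).items(): pass
U=lambda x,y:np.array([x,y])/1.5625
for n,a,b,z in [("jarA",U(583,235),U(136,424),.042),("jarB",U(568,337),U(172,309),.042),("tape",U(576,291),U(158,362),.025),("rock",U(380,204),U(437,428),.03),("cup",U(299,300),U(500,272),.09),("glue",U(272,207),U(577,324),.15)]:
    w=[ray("top",a,z),ray("scene",b,z)];print(n,[inv(x) for x in w],w[0])
for q in [(0,4,15),(0,-150,15),(0,78,50),(0,140,190)]:print(q,c2w(q,p))
E
```

```text
[ 0.5292 -0.0069 -0.0695] [[-0.9402  0.1825]
 [-0.7567 -0.8301]
 [-1.5444  0.1288]
 [-0.2003  0.5867]
 [-0.6824 -0.7636]
 [-0.6892  0.2614]
 [-0.7807 -1.4098]
 [-1.502  -1.4491]]
bolt [ 0.6401 -0.0697  0.089 ]
pin [100.6897   8.0232] [103.2465  10.653 ]
grip end [ 114.7911 -243.0761] [ 112.3962 -238.6435]
tile corners z=22 [  71.2469 -107.6922] [ -78.309  -106.6402] [ -77.5337 -102.3527]
jarA [array([ 109.2022, -322.3445]), array([ 118.2658, -316.3421])] [ 0.6157 -0.336   0.042 ]
jarB [array([-116.3367, -282.4072]), array([-105.8391, -280.3966])] [ 0.3935 -0.2805  0.042 ]
tape [array([ -12.4048, -306.9355]), array([  -6.9764, -300.073 ])] [ 0.4955 -0.3122  0.025 ]
rock [array([176.4161, 122.1694]), array([193.0516, 123.2172])] [0.7137 0.1028 0.03  ]
cup [array([-57.2942, 283.0169]), array([-52.4509, 284.4023])] [0.4917 0.2795 0.09  ]
glue [array([123.4427, 339.1843]), array([126.8698, 341.3024])] [0.6759 0.3229 0.15  ]
(0, 4, 15) [ 0.5295 -0.0029  0.015 ]
(0, -150, 15) [ 0.5188 -0.1565  0.015 ]
(0, 78, 50) [0.5346 0.071  0.05  ]
(0, 140, 190) [0.5389 0.1328 0.19  ]
```

Fitted: case at about (0.529,-0.007), yaw -0.07; pin at case (102,9) (clamp ≈0.2); wrench ≈0; tile's outer edge at y≈-106 (centre ≈-41, so it needs to go about 45 further in). First move: shut the fingers and align tool y with case y.

```bash
python3 -m inch '[[[-0.436,-0.246,-0.052,0,0,-0.199,1],[-0.436,-0.246,-0.052,0,0,-0.199,1],[-0.436,-0.246,-0.052,0,0,-0.199,1],[-0.436,-0.246,-0.052,0,0,-0.199,1],[-0.436,-0.246,-0.052,0,0,-0.199,1],[-0.436,-0.246,-0.052,0,0,-0.199,1],[-0.436,-0.246,-0.052,0,0,-0.199,1],[-0.436,-0.246,-0.052,0,0,-0.199,1],[-0.436,-0.246,-0.052,0,0,-0.199,1],[-0.436,-0.246,-0.052,0,0,-0.199,1]]]' 30
cat >> h.py <<'E'
pose=np.load("pose.npy")
def now():
    s=sensors.get_obs();d=s["position"];c,s_=np.cos(pose[2]),np.sin(pose[2]);e=np.array(d[:2])-pose[:2]
    R=Ro.from_quat(s["ee_rot"])
    print("t %.1f case mm"%s["clock"],np.round([1000*(c*e[0]+s_*e[1]),1000*(-s_*e[0]+c*e[1]),1000*d[2]],1),"F",np.round(s["ft_force"],1),"grip",round(s["grip_width"],2),"yaw y-axis vs case",round(np.degrees(np.arctan2(*R.apply([0,1,0])[[1,0]])-pose[2])-90,1))
def goto(x,y,z): print("tool shift",np.round(tool(c2w((x,y,z),pose)),3))
E
python3 -c "
from h import *
now();goto(-3,-150,150);goto(-3,-150,32)"
```

```text
clock: 2.7
position: [0.5195, 0.2509, 0.3005]
ee_rot: [0.034, 0.999, 0.0, 0.0]
ft_force: [0.2, 0.9, 0.7]
grip_width: -0.003
grasp_force: 0.0
t 2.7 case mm [-27.6 256.5 300.5] F [0.2 0.9 0.7] grip -0.0 yaw y-axis vs case 0.0
tool shift [-0.024 -0.407  0.15 ]
tool shift [-0.024 -0.407  0.268]
```

```bash
python3 -m inch '[[[-0.024,-0.407,0,0,0,0,1],[-0.024,-0.407,0,0,0,0,1],[-0.024,-0.407,0,0,0,0,1],[-0.024,-0.407,0,0,0,0,1],[-0.024,-0.407,0,0,0,0,1],[-0.024,-0.407,0,0,0,0,1],[-0.024,-0.407,0,0,0,0,1],[-0.024,-0.407,0,0,0,0,1],[-0.024,-0.407,0.04,0,0,0,1],[-0.024,-0.407,0.09,0,0,0,1]]]'
python3 -m inch '[[[0,0,0.05,0,0,0,1],[0,0,0.1,0,0,0,1],[0,0,0.14,0,0,0,1],[0,0,0.16,0,0,0,1],[0,0,0.17,0,0,0,1],[0,0,0.17,0,0,0,1]]]'
python3 - <<'E'
from h import *
now()
im=imaging.camera("scene");p=proj("scene",sensors.get_obs()["position"]).astype(int);print(p)
cv2.imwrite("pics/c2.png",cv2.resize(im[160:290,80:250],None,fx=4,fy=4,interpolation=cv2.INTER_CUBIC))
E
```

```text
clock: 3.7
position: [0.5151, -0.1583, 0.2109]
ee_rot: [0.037, 0.999, -0.0, 0.003]
ft_force: [0.8, 1.0, -1.0]
grip_width: -0.0
grasp_force: 0.0
clock: 4.3
position: [0.5138, -0.155, 0.0393]
ee_rot: [0.034, 0.999, 0.0, -0.001]
ft_force: [0.2, 0.2, 0.3]
grip_width: 0.0
grasp_force: 0.0
t 4.3 case mm [  -5.  -148.8   39.3] F [0.2 0.2 0.3] grip 0.0 yaw y-axis vs case 0.0
[159 220]
```

View pics/c2.png

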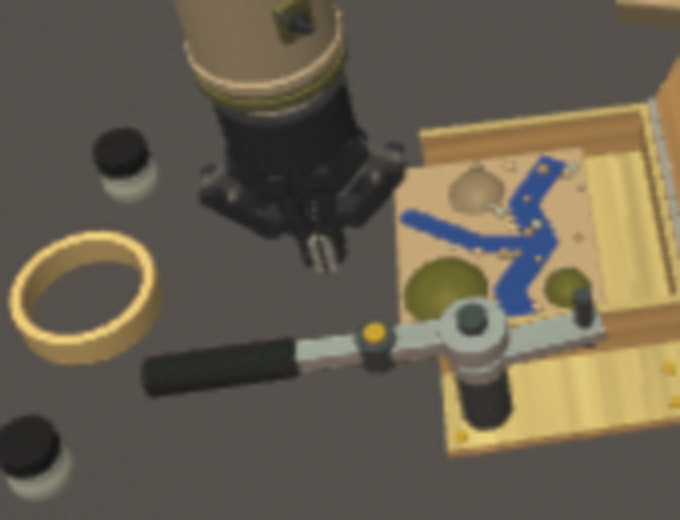

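The fingers are shut and pointing down at (318,268) in the crop, short of the tile edge at (400,240). The finger knuckles stick out along tool y, so for the tile and lid pushes I'll turn the hand 90°. First I check joint 7 for the side to turn.

```bash
python3 - <<'E'
from h import *
s=sensors.get_obs();print(np.round(s["joint_pos"],2))
for px in((131,207),(180,199)):
  for z in(.07,.09,.11,.13): 
    d=ray("scene",px,z)-s["position"];print(px,z,np.round(Ro.from_quat(s["ee_rot"]).inv().apply(d),3))
E
```

```text
[-0.23  0.39  0.51  1.93 -0.24  0.88  1.91]
(131, 207) 0.07 [ 0.034 -0.067 -0.03 ]
(131, 207) 0.09 [ 0.016 -0.062 -0.05 ]
(131, 207) 0.11 [-0.002 -0.057 -0.07 ]
(131, 207) 0.13 [-0.02  -0.052 -0.09 ]
(180, 199) 0.07 [ 0.04   0.057 -0.03 ]
(180, 199) 0.09 [ 0.022  0.059 -0.05 ]
(180, 199) 0.11 [ 0.004  0.061 -0.07 ]
(180, 199) 0.13 [-0.015  0.063 -0.09 ]
```

The knuckles sit about 70 mm above the TCP, clear of everything, so no turn is needed. Pushing the tile in.

```bash
python3 -m inch '[[[0,0,0.009,0,0,0,1],[0,0.015,0.009,0,0,0,1],[0,0.03,0.009,0,0,0,1],[0,0.037,0.009,0,0,0,1],[0,0.042,0.009,0,0,0,1],[0,0.047,0.009,0,0,0,1],[0,0.052,0.009,0,0,0,1],[0,0.057,0.009,0,0,0,1]]]'
python3 -m inch '[[[0,0.003,0,0,0,0,1],[0,0.006,0,0,0,0,1],[0,0.009,0,0,0,0,1],[0,0.011,0,0,0,0,1],[0,0.011,0,0,0,0,1]]]'
python3 -c "
from h import *
now()"
```

```text
clock: 5.15
position: [0.5185, -0.0988, 0.0313]
ee_rot: [0.035, 0.999, -0.0, 0.0]
ft_force: [-1.1, -4.1, 4.0]
grip_width: -0.001
grasp_force: 2.7
clock: 5.65
position: [0.5193, -0.0874, 0.0312]
ee_rot: [0.034, 0.999, -0.0, 0.0]
ft_force: [-0.5, -3.5, 4.8]
grip_width: -0.002
grasp_force: 2.5
t 5.7 case mm [ -4.3 -81.   31.2] F [-0.5 -3.5  4.8] grip -0.0 yaw y-axis vs case 0.0
```

```bash
python3 -m inch '[[[0,0.0,-0.003,0,0,0,1],[0,0.0,-0.003,0,0,0,1]]]'; python3 -m inch '[[[0,0.003,0,0,0,0,1],[0,0.005,0,0,0,0,1],[0,0.005,0,0,0,0,1]]]'
python3 - <<'E'
from h import *
now()
segs=case_segs()+[((-75,-61,22),(75,-61,22)),((75,-61,8),(75,-61,22))]
o=overlay(imaging.camera("scene"),"scene",pose,segs,(130,170,250,270),6,"pics/c3.png")
E
```

```text
clock: 5.85
position: [0.5189, -0.0865, 0.034]
ee_rot: [0.034, 0.999, 0.0, -0.0]
ft_force: [0.1, 0.8, -1.2]
grip_width: 0.001
grasp_force: 0.0
clock: 6.15
position: [0.5191, -0.0817, 0.0337]
ee_rot: [0.034, 0.999, 0.0, -0.0]
ft_force: [0.5, -0.3, 0.5]
grip_width: 0.003
grasp_force: 0.0
t 6.2 case mm [ -4.8 -75.3  33.7] F [ 0.5 -0.3  0.5] grip 0.0 yaw y-axis vs case 0.1
```

View pics/c3.png

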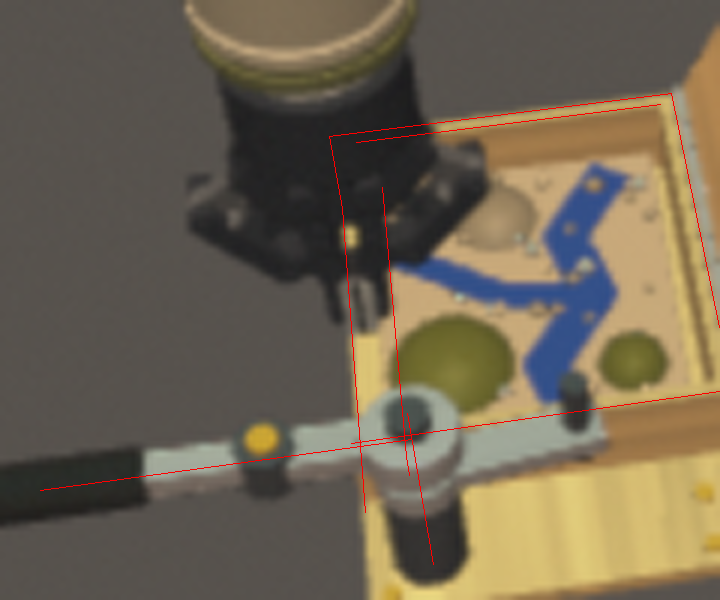

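The tile's front edge (383,395) is still about 8 mm short of the home line (402,395). I push on slowly and watch the force.

```bash
python3 -m inch '[[[0,0.003,0.001,0,0,0,1],[0,0.006,0.001,0,0,0,1],[0,0.006,0.001,0,0,0,1]]]'; python3 -m inch '[[[0,0.002,0,0,0,0,1],[0,0.004,0,0,0,0,1],[0,0.004,0,0,0,0,1]]]'
```

```text
clock: 6.5
position: [0.5198, -0.0759, 0.0329]
ee_rot: [0.034, 0.999, 0.0, 0.0]
ft_force: [0.5, -0.9, 0.5]
grip_width: -0.002
grasp_force: 0.4
clock: 6.8
position: [0.521, -0.0747, 0.0334]
ee_rot: [0.035, 0.999, -0.001, 0.002]
ft_force: [3.6, -10.4, -1.9]
grip_width: -0.004
grasp_force: 5.0
```

```bash
python3 -m inch '[[[0,0.002,0,0,0,0,1],[0,0.002,0,0,0,0,1],[0,-0.02,0,0,0,0,1],[0,-0.03,-0.05,0,0,0,1],[0,-0.03,-0.10,0,0,0,1],[0,-0.03,-0.15,0,0,0,1],[0,-0.03,-0.20,0,0,0,1],[0,-0.03,-0.25,0,0,0,1],[0,-0.03,-0.27,0,0,0,1]]]'
python3 - <<'E'
from h import *
now();goto(0,190,300);goto(0,190,190)
segs=case_segs()+[((-75,-61,22),(75,-61,22)),((75,-61,8),(75,-61,22))]
ims=[overlay(imaging.camera("scene"),"scene",pose,segs,(165,185,265,265),6,"pics/a.png"),overlay(imaging.camera("top"),"top",pose,segs,(240,135,340,215),6,"pics/b.png")]
cv2.imwrite("pics/c4.png",cv2.resize(np.hstack(ims),(800,320)))
E
```

```text
clock: 7.7
position: [0.519, -0.1021, 0.3078]
ee_rot: [0.034, 0.999, 0.001, 0.003]
ft_force: [0.5, -0.1, -0.9]
grip_width: -0.0
grasp_force: 0.0
t 7.7 case mm [ -3.6 -95.8 307.8] F [ 0.5 -0.1 -0.9] grip -0.0 yaw y-axis vs case 0.1
tool shift [-0.004  0.286  0.008]
tool shift [-0.003  0.286  0.118]
```

View pics/c4.png

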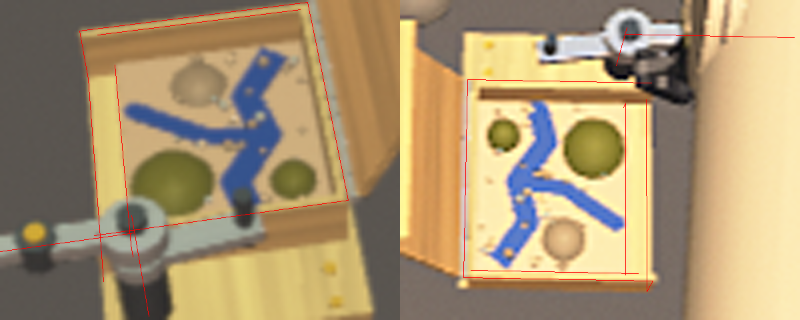

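Tile is home: its front edge falls on the predicted line and the gap at the +y wall is gone. Next: over the lid and down behind it.

```bash
python3 -m inch '[[[0,0.05,0,0,0,0,1],[0,0.10,0,0,0,0,1],[0,0.15,0,0,0,0,1],[0,0.20,0,0,0,0,1],[0,0.25,0,0,0,0,1],[0,0.286,0,0,0,0,1],[0,0.286,0.04,0,0,0,1],[0,0.286,0.08,0,0,0,1],[0,0.286,0.115,0,0,0,1],[0,0.286,0.115,0,0,0,1]]]'
python3 -m inch '[[[0,-0.015,0,0,0,0,1],[0,-0.025,0,0,0,0,1],[0,-0.033,0,0,0,0,1],[0,-0.041,0,0,0,0,1],[0,-0.049,0,0,0,0,1],[0,-0.057,0,0,0,0,1]]]'
python3 -c "
from h import *
now()"
```

```text
clock: 8.8
position: [0.5342, 0.1823, 0.1822]
ee_rot: [0.034, 0.999, -0.002, -0.004]
ft_force: [-1.1, -0.1, -0.9]
grip_width: 0.003
grasp_force: 0.0
clock: 9.4
position: [0.5337, 0.1256, 0.1884]
ee_rot: [0.034, 0.999, 0.0, 0.0]
ft_force: [-0.1, 0.9, 0.2]
grip_width: -0.003
grasp_force: 0.3
t 9.4 case mm [ -4.7 132.5 188.4] F [-0.1  0.9  0.2] grip -0.0 yaw y-axis vs case 0.0
```

```bash
python3 -m inch '[[[0,-0.007,0,0,0,0,1],[0,-0.014,0,0,0,0,1],[0,-0.021,0,0,0,0,1],[0,-0.028,0,0,0,0,1],[0,-0.035,0,0,0,0,1],[0,-0.040,0,0,0,0,1],[0,-0.045,0,0,0,0,1],[0,-0.050,0,0,0,0,1],[0,-0.055,0,0,0,0,1],[0,-0.055,0,0,0,0,1]]]'
python3 -m inch '[[[0,0,0,0,0,0,1],[0,0.03,-0.02,0,0,0,1],[0,0.03,-0.06,0,0,0,1],[0,0.03,-0.08,0,0,0,1],[0,0.03,-0.08,0,0,0,1],[0,0.03,-0.08,0,0,0,1],[0,0.03,-0.08,0,0,0,1],[0,0.03,-0.08,0,0,0,1]]]'
python3 - <<'E'
from h import *
now();goto(145,40,300)
segs=case_segs()+[((-85,-78,58),(85,-78,58)),((-85,78,58),(-85,-78,58)),((85,78,58),(85,-78,58))]
ims=[overlay(imaging.camera("scene"),"scene",pose,segs,(165,185,265,265),6,"pics/a.png"),overlay(imaging.camera("top"),"top",pose,segs,(240,135,340,215),6,"pics/b.png")]
cv2.imwrite("pics/c5.png",cv2.resize(np.hstack(ims),(800,320)))
E
```

```text
clock: 10.4
position: [0.5297, 0.0703, 0.1878]
ee_rot: [0.035, 0.999, -0.0, -0.0]
ft_force: [1.0, -0.1, -0.5]
grip_width: -0.0
grasp_force: 0.0
clock: 11.2
position: [0.5314, 0.1012, 0.2667]
ee_rot: [0.034, 0.999, -0.0, -0.001]
ft_force: [-0.0, 0.5, 0.2]
grip_width: -0.0
grasp_force: 0.0
t 11.2 case mm [ -5.3 108.  266.7] F [-0.   0.5  0.2] grip -0.0 yaw y-axis vs case 0.0
tool shift [-0.15  -0.068 -0.033]
```

View pics/c5.png

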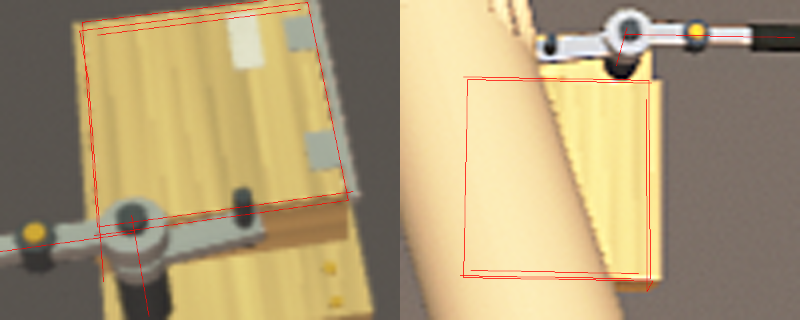

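The lid lies shut with its free edge over the open side. Now the clamp: come down on the outer side of the pin (case (145,12), TCP at 95 up).

```bash
python3 -m inch '[[[-0.05,-0.03,0,0,0,0,1],[-0.10,-0.06,0,0,0,0,1],[-0.15,-0.096,0,0,0,0,1],[-0.15,-0.096,0,0,0,0,1],[-0.15,-0.096,0.05,0,0,0,1],[-0.15,-0.096,0.10,0,0,0,1],[-0.15,-0.096,0.15,0,0,0,1],[-0.15,-0.096,0.172,0,0,0,1],[-0.15,-0.096,0.172,0,0,0,1]]]'
python3 - <<'E'
from h import *
now();goto(130,12,95)
segs=case_segs()+[((-85,-78,58),(85,-78,58)),((-85,78,58),(-85,-78,58)),((102,9,73),(102,9,100))]
ims=[overlay(imaging.camera("scene"),"scene",pose,segs,(165,185,265,265),6,"pics/a.png"),overlay(imaging.camera("top"),"top",pose,segs,(240,135,340,215),6,"pics/b.png")]
cv2.imwrite("pics/c6.png",cv2.resize(np.hstack(ims),(800,320)))
E
```

```text
clock: 12.2
position: [0.6723, -0.0047, 0.0913]
ee_rot: [0.034, 0.999, -0.0, -0.004]
ft_force: [-0.5, 1.0, 1.2]
grip_width: 0.001
grasp_force: 0.0
t 12.2 case mm [142.6  12.1  91.3] F [-0.5  1.   1.2] grip 0.0 yaw y-axis vs case 0.0
tool shift [ 0.013 -0.    -0.004]
```

View pics/c6.png

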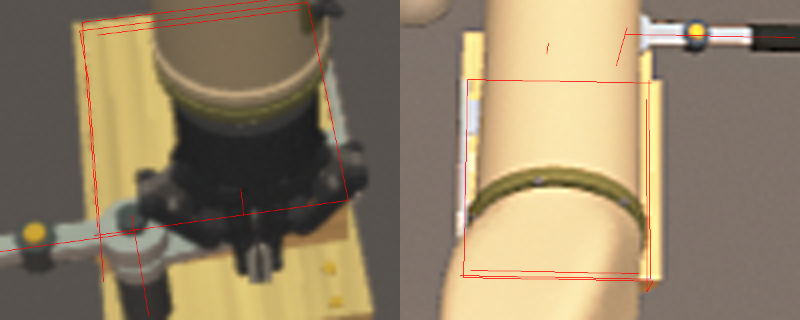

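The lid is unchanged, so it is settled shut. The fingers (260,260 in the left half) stand on the outer side of the pin. Now the arc.

```bash
python3 -m inch '[[[0.012,0,0,0,0,0,1],[0.021,0,0,0,0,0,1],[0.028,0.001,0,0,0,0,1],[0.035,0.001,0,0,0,0,1],[0.042,0,0,0,0,0,1],[0.048,-0.002,0,0,0,0,1],[0.055,-0.004,0,0,0,0,1],[0.061,-0.007,0,0,0,0,1],[0.067,-0.011,0,0,0,0,1],[0.072,-0.015,0,0,0,0,1]]]'
python3 -m inch '[[[0.005,-0.005,0,0,0,0,1],[0.009,-0.010,0,0,0,0,1],[0.013,-0.015,0,0,0,0,1],[0.017,-0.021,0,0,0,0,1],[0.019,-0.026,0,0,0,0,1],[0.021,-0.031,0,0,0,0,1],[0.021,-0.031,0,0,0,0,1]]]'
python3 -c "
from h import *
now()"
```

```text
clock: 13.3
position: [0.6023, -0.0163, 0.0962]
ee_rot: [0.035, 0.999, -0.001, 0.001]
ft_force: [5.0, -2.4, -0.4]
grip_width: -0.002
grasp_force: 2.3
clock: 14.0
position: [0.5785, -0.0453, 0.0958]
ee_rot: [0.035, 0.999, -0.0, -0.0]
ft_force: [-0.1, 0.0, -1.4]
grip_width: 0.002
grasp_force: 0.0
t 14.0 case mm [ 51.9 -34.9  95.8] F [-0.1  0.  -1.4] grip 0.0 yaw y-axis vs case -0.0
```

```bash
python3 -m inch '[[[0,-0.003,0,0,0,0,1],[0,-0.005,0,0,0,0,1],[0,-0.005,0,0,0,0,1]]]'; python3 - <<'E'
from h import *
now()
segs=case_segs()+[((50,-55,73),(50,-55,100))]
ims=[overlay(imaging.camera("scene"),"scene",pose,segs,(165,185,265,265),6,"pics/a.png")]
cv2.imwrite("pics/c7.png",ims[0])
E
```

```text
clock: 14.3
position: [0.5786, -0.0472, 0.0958]
ee_rot: [0.034, 0.999, 0.001, -0.0]
ft_force: [-2.0, 7.3, 1.3]
grip_width: -0.002
grasp_force: 3.4
t 14.3 case mm [ 52.1 -36.8  95.8] F [-2.   7.3  1.3] grip -0.0 yaw y-axis vs case 0.1
```

View pics/c7.png

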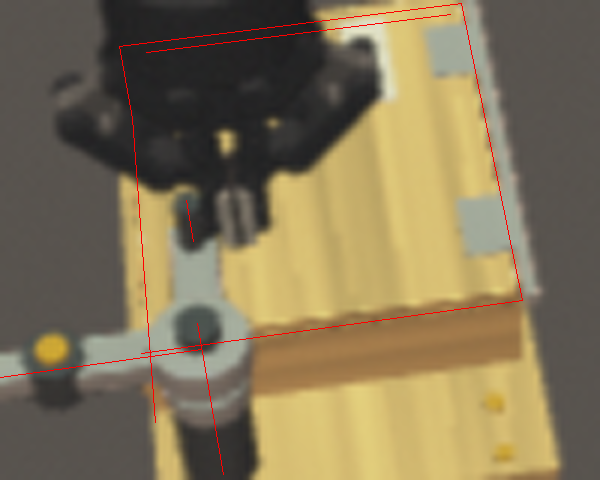

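The clamp is at its stop: the pin sits on the predicted line at (190,220) and pushes back with 7 N. Now to the outer side of the wrench grip.

```bash
python3 -m inch '[[[0,0.02,0,0,0,0,1],[0,0.02,-0.05,0,0,0,1],[0,0.02,-0.10,0,0,0,1],[-0.03,-0.02,-0.12,0,0,0,1],[-0.06,-0.06,-0.12,0,0,0,1],[-0.09,-0.10,-0.12,0,0,0,1],[-0.105,-0.14,-0.12,0,0,0,1],[-0.105,-0.155,-0.12,0,0,0,1],[-0.105,-0.155,-0.12,0,0,0,1]]]'
python3 -m inch '[[[0,0,0.05,0,0,0,1],[0,0,0.10,0,0,0,1],[0,0,0.13,0,0,0,1],[0,0,0.13,0,0,0,1]]]'
python3 - <<'E'
from h import *
now()
segs=case_segs()+[((50,-55,73),(50,-55,100))]
ims=[overlay(imaging.camera("scene"),"scene",pose,segs,(120,185,230,275),6,"pics/a.png")]
cv2.imwrite("pics/c8.png",ims[0])
E
```

```text
clock: 15.25
position: [0.6716, -0.2153, 0.2152]
ee_rot: [0.037, 0.999, -0.001, -0.001]
ft_force: [0.6, -0.5, -0.4]
grip_width: 0.0
grasp_force: 0.0
clock: 15.65
position: [0.6702, -0.2079, 0.0809]
ee_rot: [0.033, 0.999, 0.001, -0.004]
ft_force: [0.3, -0.2, 0.2]
grip_width: 0.0
grasp_force: 0.0
t 15.7 case mm [ 154.6 -190.8   80.9] F [ 0.3 -0.2  0.2] grip 0.0 yaw y-axis vs case 0.2
```

View pics/c8.png

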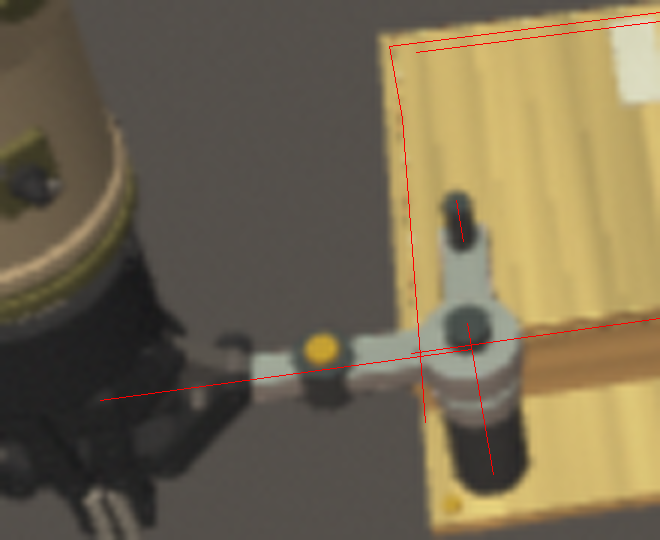

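Clamp still across the lid at its stop (457,220). The fingers stand behind the grip. Now I sweep the grip along its arc.

```bash
python3 -m inch '[[[0.015,0,0,0,0,0,1],[0.027,-0.001,0,0,0,0,1],[0.038,-0.002,0,0,0,0,1],[0.049,-0.002,0,0,0,0,1],[0.061,-0.001,0,0,0,0,1],[0.072,0.001,0,0,0,0,1],[0.083,0.004,0,0,0,0,1],[0.094,0.008,0,0,0,0,1],[0.103,0.012,0,0,0,0,1],[0.103,0.012,0,0,0,0,1]]]'
python3 -c "
from h import *
now()"
```

```text
clock: 16.7
position: [0.5715, -0.1916, 0.0882]
ee_rot: [0.034, 0.999, 0.0, 0.002]
ft_force: [0.2, -0.5, 0.5]
grip_width: 0.0
grasp_force: 0.2
t 16.7 case mm [  55.1 -181.3   88.2] F [ 0.2 -0.5  0.5] grip 0.0 yaw y-axis vs case 0.1
```

```bash
python3 -m inch '[[[0.008,0.004,0,0,0,0,1],[0.016,0.009,0,0,0,0,1],[0.024,0.014,0,0,0,0,1],[0.029,0.017,0,0,0,0,1],[0.034,0.020,0,0,0,0,1]]]'
python3 -m inch '[[[0.005,0.004,0,0,0,0,1],[0.008,0.008,0,0,0,0,1],[0.011,0.012,0,0,0,0,1]]]'
python3 - <<'E'
from h import *
now()
segs=case_segs()
ims=[overlay(imaging.camera("scene"),"scene",pose,segs[:3],(120,170,230,260),6,"pics/a.png")]
cv2.imwrite("pics/c9.png",ims[0])
E
```

```text
clock: 17.2
position: [0.5394, -0.1702, 0.0867]
ee_rot: [0.034, 0.999, -0.001, 0.002]
ft_force: [9.6, -3.5, -0.2]
grip_width: 0.004
grasp_force: 4.1
clock: 17.5
position: [0.5291, -0.158, 0.0868]
ee_rot: [0.035, 0.999, -0.001, 0.002]
ft_force: [7.0, -7.1, 0.4]
grip_width: -0.002
grasp_force: 4.2
t 17.5 case mm [  10.5 -150.8   86.8] F [ 7.  -7.1  0.4] grip -0.0 yaw y-axis vs case -0.0
```

View pics/c9.png

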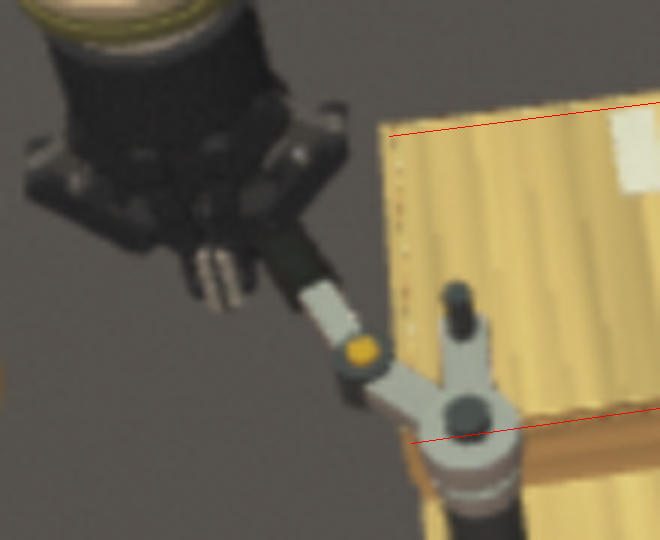

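The bolt is tight and the handle has begun to bend at the joint (362,350). I push to its stop, carefully.

```bash
python3 -m inch '[[[0.003,0.003,0,0,0,0,1],[0.005,0.007,0,0,0,0,1],[0.005,0.007,0,0,0,0,1]]]'; python3 -m inch '[[[0.002,0.003,0,0,0,0,1],[0.003,0.005,0,0,0,0,1],[0.003,0.005,0,0,0,0,1]]]'
```

```text
clock: 17.85
position: [0.5252, -0.1532, 0.0873]
ee_rot: [0.036, 0.999, -0.003, 0.003]
ft_force: [9.4, -14.3, -1.2]
grip_width: 0.002
grasp_force: 8.1
clock: 18.15
position: [0.5242, -0.1515, 0.088]
ee_rot: [0.037, 0.999, -0.005, 0.006]
ft_force: [19.0, -25.4, -7.5]
grip_width: -0.003
grasp_force: 15.1
```

It is at the stop. Back off, lift, and check.

```bash
python3 -m inch '[[[-0.003,-0.02,0,0,0,0,1],[-0.003,-0.04,0,0,0,0,1],[-0.003,-0.04,-0.05,0,0,0,1],[-0.003,-0.05,-0.10,0,0,0,1],[-0.003,-0.09,-0.15,0,0,0,1],[-0.003,-0.14,-0.2,0,0,0,1],[-0.003,-0.18,-0.2,0,0,0,1],[-0.003,-0.18,-0.2,0,0,0,1]]]'
python3 - <<'E'
from h import *
now()
U=lambda v:np.round(v)
im=imaging.camera("scene");t=imaging.camera("top")
a=cv2.resize(im[140:300,60:400],(800,376),interpolation=cv2.INTER_CUBIC)
b=cv2.resize(t[110:220,100:420],(640,220),interpolation=cv2.INTER_CUBIC)
o=np.zeros((598,800,3),np.uint8);o[:376]=a;o[377:597,:640]=b;cv2.imwrite("pics/c10.png",o)
E
```

```text
clock: 18.95
position: [0.5096, -0.3285, 0.288]
ee_rot: [0.037, 0.999, -0.001, 0.0]
ft_force: [-1.0, 0.7, 0.5]
grip_width: 0.0
grasp_force: 0.0
t 18.9 case mm [   2.8 -322.2  288. ] F [-1.   0.7  0.5] grip 0.0 yaw y-axis vs case -0.2
```

View pics/c10.png

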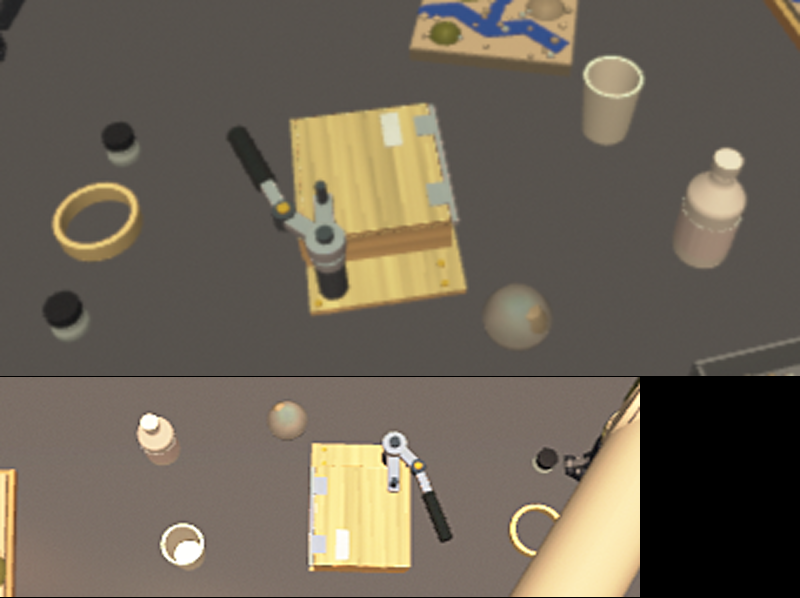

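The picture shows the lid shut flat. The clamp lies across it with its pin at (321,190). The handle is clearly bent at (283,208), and all the bystanders are where they were. The arm is clear, so I hand it in.

```bash
python3 -c "
from workcell import order
print(order.hand_in())"
```

```text
the job is handed in; nothing more can be done
None
```

The job is handed in after about 19 s of the 72 s: the tile is home, the lid shut, the clamp at its stop, the bolt tight with the handle tripped against its stop, and no bystander was visibly moved.

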